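Fit the spring on the blender's drive rod and lock the bayonet collar

ROBOT

A 6-joint arm with a two-finger parallel gripper is mounted at the origin on the work surface. World frame = base frame: x ahead of the robot, y to its left, z up, the work surface at z = 0. Lengths are in mm, angles in rad, forces in N, time in s.
With the tool pointing down it reaches from about 275 to 750 mm from the base axis. Payload 10.2 kg.
Tool frame: the origin (TCP) lies between the finger pads; the fingertips stand 17 mm ahead of it and the grasp point (between the pads) lies 2 mm behind it (tips_ahead is the distance from the TCP to the fingertips, in mm); z points along the fingers, y is the line along which they close (so a half turn about z gives the same grasp; the last joint's range is limited). The gripper opens to 85 mm and grips with 20 to 120 N. Pads are 22 mm wide; open, the fingers measure 114 mm over their backs; the gripper's body (76 mm by 85 mm) begins 54 mm behind the grasp point. The pads swing forward as they close: fully open they stand 13 mm farther back than shut.
Start: joints at [0.877, 0.313, 1.498, -0, 1.331, -0.223], TCP at [238.153, 467.883, 248.294] pointing down, gripper open.
Joint ranges: [-2.94, 2.94], [-0.97, 2.17], [0.19, 2.56], [-1.23, 4.37], [0.02, 3.11], [-2.88, 2.88]. Speed limits (rad/s): [2.39, 2.39, 3.01, 3.14, 3.14, 3.14].

INTERFACE

Orientations are given as a unit quaternion [w, x, y, z].
In Python, from rig import sense, capture, finish_job, boxes_of, tips_ahead gives the robot as it stands.
- The arm moves only by the tool drive_tool, never from a script. Its argument "commands" is text: rows parted by semicolons, each of 7 numbers parted by spaces: the shift along the world's x, y, z in units of 0.1 m (1.0 is 0.1 m), then the turn, a rotation vector about the world's x, y, z in units of pi/4 rad (1.0 is pi/4 rad), then the opening in per cent of the stroke, from 0 (shut) to 100 (fully open). A call has 1 to 20 rows; each row shifts and turns the commanded pose from where the row before left it; what a row does not reach is not made up. A row lasts 1/12 s, in which the tool goes at most 41.7 mm and 7.16 degrees, less where a joint would pass 70% of its speed; a pose out of reach is approached as far as the arm can. A call with a number of a shift or a turn outside -1 to 1 is refused whole. A call with a gripper value outside its range is refused whole. The fingers move at their own pace and stop on an object; "force" is the grip in N (left out, the last holds). Time passes only in rows, so rows that do not move let the fingers close. It gives the time, the measured TCP pose, the force, the opening and the grip force at its end, in the units of the state.
- sense(): the state, without advancing time (a new reading comes with each control period).
- capture(name): name is "scene" or "top" or "wrist"; returns a dict with "pixels" (480x640x3 uint8, blue, green, red), "fov_y" (degrees; the focal length in pixels is half the picture's height over the tangent of half this angle, whatever the lens; pixels are square), "cx", "cy" (the principal point, pixels), "position" and "attitude" of the camera in the world; the wrist camera has in their place "tool_from_camera" (4x4, takes a point from camera to tool coordinates, whose origin is the TCP and whose axes are the flange's). Camera axes: x right, y down, z forward; pixel columns grow to the right and rows downward; lengths in mm; the calibration is good to about 2 mm. The wrist camera is an equidistant fisheye: a pixel r from the principal point sees the ray r / f radians off the axis. A picture is of the moment at which its call begins: read the wrist's pose just before it. There is no depth.
- finish_job(): hands the job in; it is judged then, once.
Trained networks look in a picture, given as the dict that the camera call returned (one of the last four; its "shot" number tells which), for a name from the list of things; names that differ only in an ending like _2 or _b are one class to them, and where a whole thing is asked for, a point or a joint stands for the part that bears it (a point fixed in the world has none). Each returns a list of dicts, best first, with "confidence" (0 to 1); they miss things now and then, are a little off and sometimes report something else, mostly with a low value. They report only what shows in the picture. A call takes as long as a camera call. They do not tell look-alikes from the thing itself.
- boxes_of(picture, name): "position" ([column, row] in pixels, amid what is visible of it).
The state is a dict: "time_s": time; "joints": joint angles; "dq": joint speeds; "tau": joint torques, N m; "eef_pos": TCP position; "ee_rot": TCP orientation; "force": force on the tool from outside, world axes, zero at the start; "wrist_torque": the same for the moment, N m; "grip_width": opening from 0.0 (shut) to 1.0 (fully open); "grip_force": force on a finger pad.
Only numpy, scipy, OpenCV 4.12 (cv2) and the standard library are available. Lean on these libraries where they do the work, as an engineer would, in place of code of your own. Each camera call takes 0.05 s, during which the arm holds its last target. There are 200 camera calls.

TASK

The wide coil spring with the two-eared washer lies on its side: stand it up on its eared end on the bare counter, let go of it, and take it again from above. Slip it over the upright rod of the black blender base with its ears through the two gaps of the collar, twisting slightly if it snags, until the washer is fully down, and only then turn the collar by its fin clockwise (seen from above) a quarter turn to its stop, so that the lugs lock over the ears. Let go, and leave everything else on the counter where it is.

Things in the scene. Friction and masses are not known exactly. Their poses are not given: they have to be found in the camera images.
- spring_center (a point): centre (on the axis, half-way up) of the loose steel compression spring: 50 mm long, 30 mm outside, 3.2 mm wire, 21 mm clear bore, rigid, 35 to 70 g. Its z axis runs along it from the eared end (25 mm below this point) to the plain end. It starts lying on its side, ears level, axis 14.5 mm above the counter, plain end roughly away from the robot
- spring: the same spring, origin at the centre of the washer's underside, same axes. The washer is fixed on the eared end: 29 mm outside, 21 mm bore, 3 mm thick, with two ears 10 mm wide and 3 mm thick that reach to 23 mm from the axis along the spring's own +y and -y
- seat (a point): point on the flat top of the black blender motor base (fixed round housing, 160 mm across, top 70 mm above the counter), at the foot of the upright steel rod, on its axis; z up. The rod is 17 mm thick and 40 mm tall above this point, tip tapered over its last 4 mm. Washer fully down: it lies on this top, spring centre 25 mm above this point
- collar_center (a point): on the rod axis, level with the top of the aluminium bayonet collar (ring 72 mm outside, 52 mm inside, 12 mm high, standing on the base's top). Axes turn with the collar: two lugs on its +x and -x sides, gaps of 70 degrees on +y and -y. Lugs reach in to 18.5 mm from the axis, undersides 7 mm above the seat. Ears pass if within about 18 degrees of the collar's +y and -y, either way round
- collar_fin (a point): grip point of the collar's upright fin, 59 mm from the rod axis on the diagonal between the collar's +x and +y, 24 mm above the seat; same axes as collar_center. The fin is 10 mm thick tangentially, 22 mm long radially; its top is 12 mm above this point, and it is free at both sides down to 15 mm below it
- collar (a joint): turn of the collar in rad: near 0 (open) at the start, grows clockwise seen from above, stops at 1.571 (locked, lugs above the ears). Held by light friction (0.08 N m), stays where it is left
- coupling: bystander: stepped aluminium coupling piece, 40 mm across, 26 mm tall, origin at its underside
- plain_spring: bystander: a smaller plain spring without washer, 21 mm across, 28 mm tall, standing, origin at its underside
- screw_jar: bystander: little glass jar with steel lid, 36 mm across, 32 mm tall, origin at its underside
- pitcher: bystander: blue plastic blender pitcher, 112 mm across, 212 mm tall, with a side handle reaching 96 mm from its axis along its +x; origin at its underside
- bowl: bystander: white ceramic bowl with screws, 104 mm across, 42 mm tall, origin at its underside
- mug: bystander: white mug, 76 mm across, 85 mm tall, handle on its +y side, origin at its underside
- brush: bystander: yellow plastic brush lying flat, 200 mm long, origin near its middle on the counter
Mind the look-alikes: they are no part of the job. Leave any blue or purple look-alike of the spring alone.

How it is judged:
By the outcome, as a careful person would: the job done as asked, in the order asked, and still so for the second after the job is handed in, with the robot touching nothing.
It also fails if it takes over 64 s, if anything falls off the work surface, if the arm or the gripper's body presses on something with over 40 N, if the wrist force passes 120 N, or if a joint passes its speed limit or range.

## Working session

There is one attempt and no reset: what is moved stays moved. The work goes in short steps, Python scripts to look and compute and a tool call to move; the robot and the scene stay as the last step left them, time stands still between calls to the robot, and variables do not carry over. Pictures are saved under pics/ and viewed, at most 10 in all, crops included, and the job is handed in when it is done.

Besides the shell and the picture viewer there is one more tool, called after "Call:" as name(argument=value, ...), one argument or row to a line, values as JSON. drive_tool: Moves the arm, as the interface text tells. Shifts and turns lie within -1 to 1; 1 stands for 0.1 m of shift or pi/4 rad of turn. Its arguments: {"type":"object","properties":{"commands":{"type":"string"},"force":{"type":"number"}},"required":["commands"]}

```bash
ls; mkdir -p pics; cat > h.py <<'E'
import numpy as np, cv2
from rig import *
from scipy.spatial.transform import Rotation as R
def q2R(q): return R.from_quat([q[1],q[2],q[3],q[0]]).as_matrix()
def pose(p,s=None):
    if 'position' in p:
        a=np.array(p['attitude']); return (a if a.shape==(3,3) else q2R(a)), np.array(p['position'])
    T=np.array(p['tool_from_camera']); Rt=q2R(s['ee_rot'])
    return Rt@T[:3,:3], Rt@T[:3,3]+np.array(s['eef_pos'])
def ray(p,uv):
    f=240/np.tan(np.radians(p['fov_y']/2)); d=np.array([uv[0]-p['cx'],uv[1]-p['cy']],float)
    if 'position' in p: v=np.array([d[0]/f,d[1]/f,1])
    else:
        r=np.linalg.norm(d)+1e-9; t=r/f; v=np.array([*(d/r*np.sin(t)),np.cos(t)])
    return v/np.linalg.norm(v)
def at_z(p,uv,z,s=None):
    A,o=pose(p,s); v=A@ray(p,uv); return o+v*(z-o[2])/v[2]
def proj(p,X,s=None):
    A,o=pose(p,s); c=A.T@(np.array(X,float)-o); f=240/np.tan(np.radians(p['fov_y']/2))
    if 'position' in p: return np.array([p['cx']+f*c[0]/c[2],p['cy']+f*c[1]/c[2]])
    r=np.hypot(c[0],c[1]); t=np.arctan2(r,c[2]); return np.array([p['cx'],p['cy']])+f*t*c[:2]/(r+1e-9)
def look(cam): 
    s=sense(); return s,capture(cam)
E
python3 - <<'E'
from h import *
s=sense();print({k:np.round(v,3).tolist() for k,v in s.items()},tips_ahead)
for c in ['top','scene']:
    p=capture(c);cv2.imwrite(f'pics/{c}0.png',p['pixels']);print(c,{k:v for k,v in p.items() if k!='pixels'})
    for n in ['spring_center','spring','seat','collar_center','collar_fin','coupling','plain_spring','screw_jar','pitcher','bowl','mug','brush']:
        print(n,[(np.round(b['position']).tolist(),round(b['confidence'],2),np.round(at_z(p,b['position'],dict(spring_center=14.5,seat=70,collar_center=82,collar_fin=94).get(n,15)))[:2].tolist()) for b in boxes_of(p,n)[:4]])
E
```

```text
pics
{'time_s': 0.0, 'joints': [0.877, 0.313, 1.498, -0.0, 1.331, -0.223], 'dq': [-0.0, -0.0, -0.0, -0.001, 0.001, -0.0], 'tau': [-0.001, -41.226, -25.974, -0.0, 0.004, 0.0], 'eef_pos': [237.991, 467.681, 247.725], 'ee_rot': [-0.0, 0.233, 0.972, -0.001], 'force': [0.028, 0.146, 0.038], 'wrist_torque': [0.041, -0.004, 0.009], 'grip_force': 0.0, 'grip_width': 1.0} 17.0
top {'fov_y': 47.88148855252168, 'cx': 312.36161635483506, 'cy': 235.84571834872264, 'position': array([ 400.35740192,   -9.98336646, 1325.53845977]), 'attitude': array([ 0.05731021, -0.70414111,  0.7052048 , -0.05989187]), 'shot': 1}
spring_center [([275.0, 235.0], 0.71, [623.0, 78.0]), ([182.0, 186.0], 0.65, [746.0, 309.0]), ([296.0, 183.0], 0.62, [754.0, 26.0]), ([239.0, 202.0], 0.61, [706.0, 168.0])]
spring [([272.0, 237.0], 0.71, [618.0, 83.0]), ([186.0, 183.0], 0.49, [754.0, 300.0]), ([292.0, 180.0], 0.43, [761.0, 37.0]), ([307.0, 290.0], 0.26, [487.0, -1.0])]
seat [([228.0, 290.0], 0.68, [483.0, 180.0])]
collar_center [([217.0, 281.0], 0.87, [503.0, 204.0])]
collar_fin [([222.0, 277.0], 0.57, [512.0, 193.0])]
coup
[... 748 characters left out ...]
, ([413.0, 288.0], 0.6, [707.0, 171.0])]
spring [([415.0, 288.0], 0.74, [708.0, 175.0]), ([365.0, 260.0], 0.67, [625.0, 76.0]), ([474.0, 300.0], 0.6, [747.0, 299.0]), ([343.0, 315.0], 0.46, [757.0, 12.0])]
seat [([410.0, 205.0], 0.9, [520.0, 191.0])]
collar_center [([416.0, 202.0], 0.61, [522.0, 202.0])]
collar_fin [([415.0, 201.0], 0.62, [528.0, 198.0])]
coupling [([294.0, 263.0], 0.53, [619.0, -85.0])]
plain_spring [([425.0, 253.0], 0.62, [620.0, 215.0])]
screw_jar [([235.0, 257.0], 0.72, [594.0, -218.0])]
pitcher [([504.0, 161.0], 0.91, [353.0, 480.0])]
bowl [([327.0, 206.0], 0.92, [463.0, 4.0])]
mug [([251.0, 207.0], 0.67, [452.0, -182.0])]
brush [([146.0, 224.0], 0.68, [480.0, -432.0])]
```

```bash
python3 - <<'E'
from h import *
a=cv2.imread('pics/top0.png')[130:340,150:430];cv2.imwrite('pics/a.png',cv2.resize(a,None,fx=2.85,fy=2.85,interpolation=cv2.INTER_CUBIC))
E
```

```text
(no output)
```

View pics/a.png

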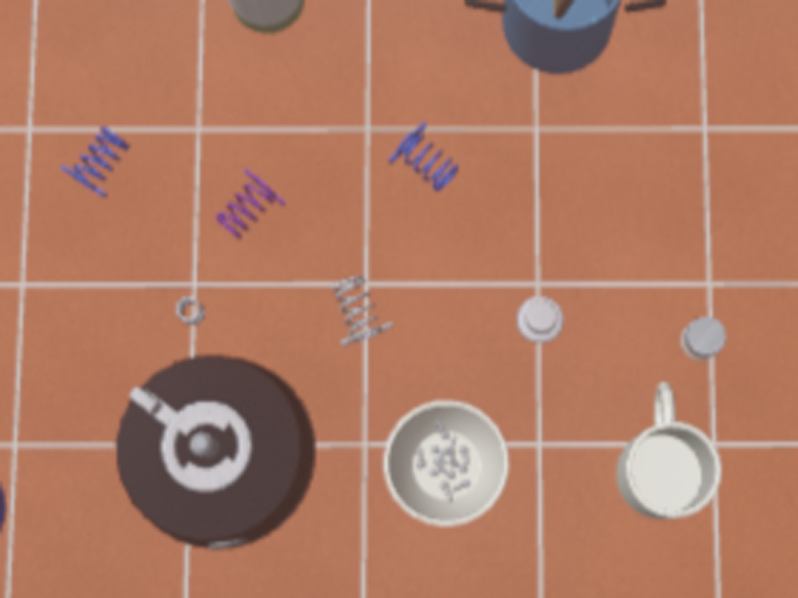

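The steel spring lies near crop (360,312), with its plain end up and to the left. The rod is at (206,445) and the fin at (155,403). The blue and purple springs are look-alikes. I'll go above the spring.

Call:
drive_tool(
  commands="0 0 0.3 0 0 0 100;0 -0.1 0.2 0 0 0 100;0.26 -0.28 0 0 0 0.07 100;0.26 -0.28 0 0 0 0.07 100;0.26 -0.28 0 0 0 0.07 100;0.26 -0.28 0 0 0 0.07 100;0.26 -0.28 0 0 0 0.07 100;0.26 -0.28 0 0 0 0.07 100;0.26 -0.28 0 0 0 0.07 100;0.26 -0.28 -0.1 0 0 0.07 100;0.26 -0.28 -0.2 0 0 0.07 100;0.26 -0.28 -0.2 0 0 0.07 100;0.26 -0.28 -0.2 0 0 0.07 100;0.26 -0.28 -0.2 0 0 0.07 100;0.26 -0.28 -0.1 0 0 0.07 100;0.26 -0.2 0 0 0 0.07 100;0 0 0 0 0 0 100",
)

```text
time_s: 2.72
eef_pos: [601.5, 73.5, 199.5]
ee_rot: [-0.0, -0.148, 0.989, -0.0]
force: [0.1, -0.1, 0.6]
grip_width: 1.002
grip_force: 0.0
```

```bash
python3 - <<'E'
from h import *
s,p=look('wrist');print({k:np.round(v,4).tolist() for k,v in s.items() if k in('time_s','joints','eef_pos','ee_rot')})
print(p['fov_y'],p['cx'],p['cy'],p['tool_from_camera'])
cv2.imwrite('pics/w1.png',p['pixels'])
for n in ['spring_center','spring','seat','collar_center','collar_fin','plain_spring']:
    z=dict(spring_center=14.5,seat=70,collar_center=82,collar_fin=94).get(n,14)
    print(n,[(np.round(b['position']).tolist(),round(b['confidence'],2),np.round(at_z(p,b['position'],z,s),1)[:2].tolist()) for b in boxes_of(p,n)[:3]])
E
```

```text
{'time_s': 2.7167, 'joints': [-0.0712, 0.5294, 1.3081, -0.0009, 1.3045, -1.939], 'eef_pos': [601.463, 73.4614, 199.4566], 'ee_rot': [-0.0003, -0.1481, 0.989, -0.0004]}
65.70646984690485 316.69196935842024 244.88526152360086 [[ 4.91182087e-04 -9.60644340e-01 -2.77780869e-01  7.11430841e+01]
 [ 9.99998943e-01  9.16598065e-05  1.45124859e-03  9.47684212e-01]
 [-1.36867240e-03 -2.77781288e-01  9.60643369e-01 -1.25500856e+02]
 [ 0.00000000e+00  0.00000000e+00  0.00000000e+00  1.00000000e+00]]
spring_center [([225.0, 353.0], 0.96, [753.9, 25.2]), ([380.0, 353.0], 0.89, [706.7, 172.3]), ([313.0, 238.0], 0.85, [613.3, 75.4])]
spring [([315.0, 238.0], 0.92, [613.0, 76.5]), ([224.0, 354.0], 0.9, [755.8, 24.3]), ([376.0, 355.0], 0.66, [710.6, 169.9])]
seat [([492.0, 152.0], 0.59, [497.9, 177.7])]
collar_center [([525.0, 175.0], 0.6, [505.0, 203.9])]
collar_fin [([527.0, 175.0], 0.65, [505.6, 198.1])]
plain_spring [([460.0, 283.0], 0.86, [614.6, 221.7])]
```

View pics/w1.png

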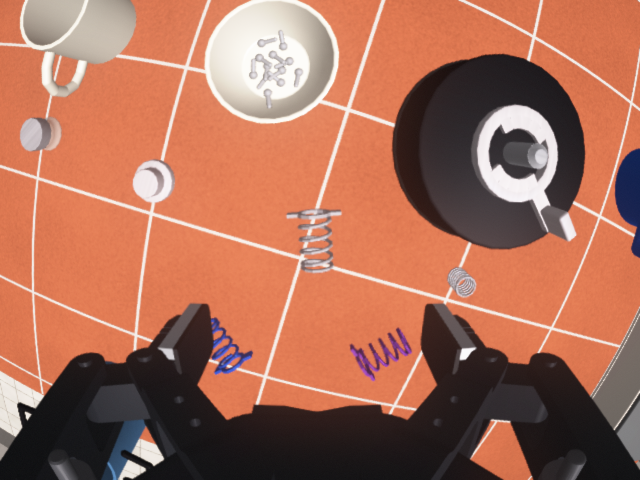

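The wrist view shows the steel spring with its washer and ears at (314,213), ears spanning columns 288 to 341, and its plain end at (317,270). The rod tip is at about (538,156), the fin top at (560,222) and the collar centre near (515,153).

```bash
python3 - <<'E'
from h import *
s=sense();p=capture('wrist')
g=lambda uv,z:at_z(p,uv,z,s)[:2]
e1,e2,w,c=g((288,213),14.5),g((341,213),14.5),g((315,213),14.5),g((317,271),16)
print(e1,e2,np.linalg.norm(e1-e2),w,c,np.linalg.norm(c-w),np.degrees(np.arctan2(*(c-w)[::-1])),np.degrees(np.arctan2(*(e2-e1)[::-1])))
r=g((538,156),109);f=g((560,222),106);print('rod',r,'fin',f,np.linalg.norm(f-r),np.degrees(np.arctan2(*(f-r)[::-1])))
q=cv2.resize(p['pixels'][95:255,450:600],None,fx=3.7,fy=3.7,interpolation=cv2.INTER_CUBIC);cv2.imwrite('pics/col.png',q)
E
```

```text
[596.27319036  53.65214491] [582.85012217  97.07284208] 45.44816499973039 [589.47818519  75.79241866] [638.83024881  92.88264612] 52.2274071587225 19.100563088728048 107.17846360822845
rod [488.82208276 198.53817178] fin [523.44715252 238.24775072] 52.68535010871848 48.912951344513566
```

View pics/col.png

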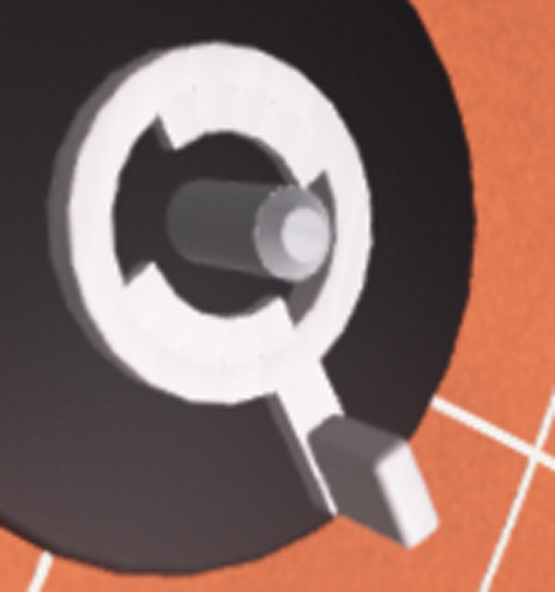

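Call:
drive_tool(
  commands="0.1 0.04 -0.18 -0.033 0.106 0.003 100;0.1 0.04 -0.18 -0.033 0.106 0.003 100;0.1 0.04 -0.18 -0.033 0.106 0 100;0.1 0.04 -0.18 -0.033 0.106 0 100;0.1 0.04 -0.18 -0.033 0.106 0 100;0.09 0.03 -0.18 -0.033 0.106 0 100;0 0 0 0 0 0 100;0 0 0 0 0 0 100",
)

```text
time_s: 3.78
eef_pos: [656.9, 101.3, 89.0]
ee_rot: [-0.258, -0.147, 0.954, -0.039]
force: [-0.1, 0.8, 0.3]
grip_width: 1.002
grip_force: 0.0
```

```bash
python3 - <<'E'
from h import *
s,p=look('wrist');print({k:np.round(v,4).tolist() for k,v in s.items() if k in('time_s','joints','eef_pos','ee_rot')}); print(q2R(s['ee_rot']).round(3))
cv2.imwrite('pics/w2.png',p['pixels'])
for n,z in [('spring_center',14.5),('spring',2)]:
    print(n,[(np.round(b['position']).tolist(),round(b['confidence'],2),np.round(at_z(p,b['position'],z,s),1)[:2].tolist()) for b in boxes_of(p,n)[:3]])
E
```

```text
{'time_s': 3.7833, 'joints': [0.0267, 1.0955, 0.6495, -0.1449, 1.905, -1.8612], 'eef_pos': [656.9349, 101.3347, 89.017], 'ee_rot': [-0.2581, -0.1467, 0.9541, -0.0386]}
[[-0.824 -0.3   -0.481]
 [-0.26   0.954 -0.149]
 [ 0.504  0.002 -0.864]]
spring_center [([146.0, 451.0], 0.95, [766.3, 24.2]), ([292.0, 246.0], 0.66, [611.1, 73.0]), ([105.0, 184.0], 0.55, [608.7, -72.3])]
spring [([142.0, 451.0], 0.74, [773.3, 17.3]), ([296.0, 245.0], 0.69, [606.6, 73.1])]
```

View pics/w2.png

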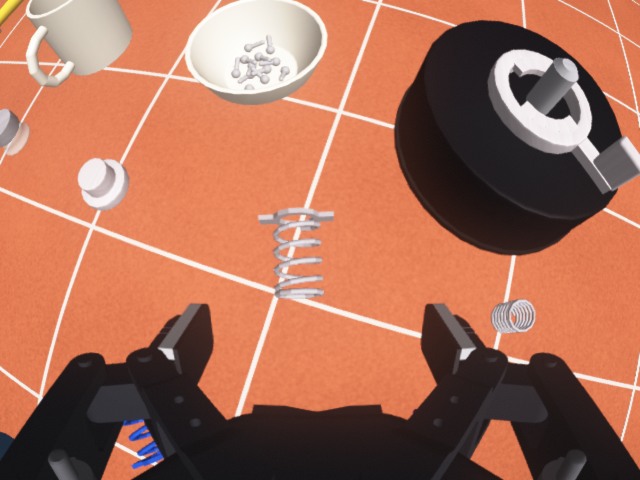

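The washer is at (297,216), with ears from (260,218) to (334,215), and the plain end is at (300,294). The spring sits a little left of the finger mid-line.

```bash
python3 - <<'E'
from h import *
s=sense();p=capture('wrist');Rm=q2R(s['ee_rot'])
g=lambda uv,z:at_z(p,uv,z,s)
w=(g((261,218),14.5)+g((333,216),14.5))/2;c=g((300,294),14.5);print(w,c,np.linalg.norm(w-c),np.degrees(np.arctan2(*(c-w)[1::-1])))
a=np.array([.954,.3,0]);P=w+(22+6)*a
for Q in (P,):
    t=Q-9.5*Rm[:,2];d=t-np.array(s['eef_pos']);print(P,'tcp',t,'d',d,'tool',Rm.T@d)
E
```

```text
[592.32345538  68.00561825  14.5       ] [638.55547527  85.13703961  14.5       ] 49.30400857073715 20.332346335981534
[619.03545538  76.40561825  14.5       ] tcp [623.51595471  77.8181397   22.75711263] d [-34.56228572 -22.89428722 -73.98261965] tool [ -1.97500529 -11.43903744  84.0081887 ]
```

Call:
drive_tool(
  commands="0.04 -0.11 0 0 0 0 100;-0.08 -0.03 -0.16 0 0 0 100;-0.08 -0.03 -0.16 0 0 0 100;-0.08 -0.03 -0.16 0 0 0 100;-0.08 -0.02 -0.14 0 0 0 100;-0.06 -0.01 -0.10 0 0 0 100;0 0 0 0 0 0 100;0 0 0 0 0 0 100",
)

```text
time_s: 4.65
eef_pos: [624.1, 77.0, 22.6]
ee_rot: [-0.255, -0.146, 0.955, -0.039]
force: [-0.0, 0.2, -0.3]
grip_width: 0.996
grip_force: 0.0
```

```bash
python3 - <<'E'
from h import *
s,p=look('wrist');print({k:np.round(v,3).tolist() for k,v in s.items() if k in('time_s','joints','eef_pos','force')})
Rm=q2R(s['ee_rot']);print(Rm.round(3))
cv2.imwrite('pics/w3.png',p['pixels'])
E
```

```text
{'time_s': 4.65, 'joints': [-0.005, 1.062, 0.895, -0.153, 1.684, -1.858], 'eef_pos': [624.085, 76.96, 22.632], 'force': [-0.004, 0.153, -0.324]}
[[-0.828 -0.298 -0.475]
 [-0.259  0.954 -0.149]
 [ 0.498 -0.    -0.867]]
```

View pics/w3.png

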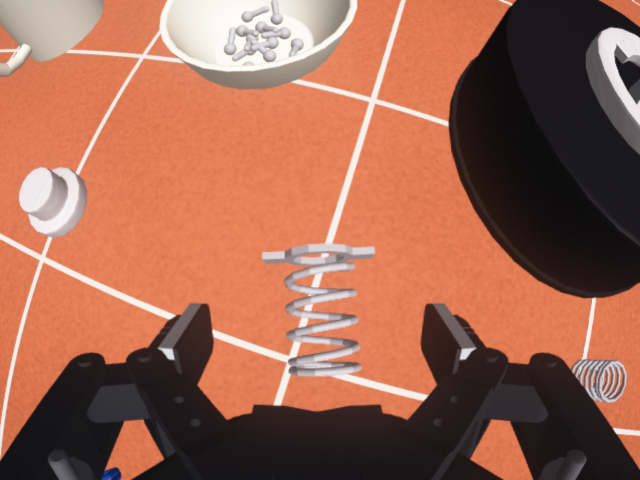

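The spring is centred between the pads with its ears clear, so I'll grip and lift.

Call:
drive_tool(
  commands="0 0 0 0 0 0 20;0 0 0 0 0 0 20;0 0 0 0 0 0 20;0 0 0 0 0 0 20;0 0 0 0 0 0 20;0 0 0 0 0 0 20;0 0 0 0 0 0 20;0 0 0.1 0 0 0 20;0 0 0.3 0 0 0 20;0 0 0.3 0 0 0 20;0 0 0.3 0 0 0 20;0 0 0 0 0 0 20",
  force=60,
)

```text
time_s: 5.7
eef_pos: [625.5, 77.7, 127.9]
ee_rot: [-0.251, -0.146, 0.956, -0.04]
force: [0.2, 0.2, 0.3]
grip_width: 0.321
grip_force: 58.9
```

Call:
drive_tool(
  commands="0.01 -0.03 0 0 0 -0.153 20;0.01 -0.03 0 0 0 -0.153 20;0.01 -0.03 0 0 0 -0.153 20;0.01 -0.03 0 0 0 -0.153 20;0.01 -0.03 0 0 0 -0.153 20;0.01 -0.03 0 0 0 -0.153 20;0.01 -0.03 0 0 0 -0.153 20;0.01 -0.03 0 0 0 -0.153 20;0.01 -0.03 0 0 0 -0.153 20;0.01 -0.03 0 0 0 -0.153 20;0.01 -0.03 0 0 0 -0.153 20;0.01 -0.03 0 0 0 -0.153 20;0.01 -0.03 0 0 0 -0.153 20;0.01 -0.03 0 0 0 -0.153 20;0.01 -0.03 0 0 0 -0.153 20;0.01 -0.03 0 0 0 -0.153 20;0 0 0 0 0 0 20;0 0 0 0 0 0 20",
)

```text
time_s: 7.2
eef_pos: [639.3, 29.6, 121.4]
ee_rot: [-0.178, 0.698, 0.668, 0.187]
force: [0.3, 0.2, -0.1]
grip_width: 0.322
grip_force: 59.0
```

```bash
python3 - <<'E'
from h import *
s=sense();print({k:np.round(v,3).tolist() for k,v in s.items()});print(q2R(s['ee_rot']).round(3))
E
```

```text
{'time_s': 7.2, 'joints': [-0.323, 0.713, 1.301, 0.519, 1.32, -0.459], 'dq': [0.011, 0.019, -0.027, -0.004, 0.011, -0.012], 'tau': [-0.547, -56.209, -22.486, 1.318, 0.436, 0.273], 'eef_pos': [639.28, 29.603, 121.373], 'ee_rot': [-0.178, 0.698, 0.668, 0.187], 'force': [0.269, 0.169, -0.14], 'wrist_torque': [-0.291, 0.021, -0.019], 'grip_force': 59.004, 'grip_width': 0.322}
[[ 0.039  0.999  0.023]
 [ 0.865 -0.045  0.499]
 [ 0.5    0.001 -0.866]]
```

Call:
drive_tool(
  commands="0 0 0 -0.143 0.006 0 20;0 0 0 -0.143 0.006 0 20;0 0 0 -0.143 0.006 0 20;0 0 0 -0.143 0.006 0 20;0 0 0 -0.143 0.006 0 20;0 0 0 -0.143 0.006 0 20;0 0 0 -0.143 0.006 0 20;0 0 0 -0.143 0.006 0 20;0 0 0 -0.143 0.006 0 20;0 0 0 -0.143 0.006 0 20;0 0 0 -0.143 0.006 0 20;0 0 0 -0.143 0.006 0 20;0 0 0 -0.143 0.006 0 20;0 0 0 -0.143 0.006 0 20;0 0 0 0 0 0 20;0 0 0 0 0 0 20",
)

```text
time_s: 8.53
eef_pos: [639.6, 30.6, 119.8]
ee_rot: [0.348, 0.625, 0.599, -0.36]
force: [-0.5, -0.1, -1.0]
grip_width: 0.324
grip_force: 59.0
```

```bash
python3 - <<'E'
from h import *
s,p=look('scene');print({k:np.round(v,3).tolist() for k,v in s.items() if k in('joints','eef_pos','grip_width')});print(q2R(s['ee_rot']).round(3))
a=cv2.resize(p['pixels'][160:360,240:500],None,fx=2.9,fy=2.9,interpolation=cv2.INTER_CUBIC);w=capture('wrist')['pixels'][200:430,160:480]
w=cv2.resize(w,None,fx=1,fy=1);a[:w.shape[0],-w.shape[1]:]=w
cv2.imwrite('pics/s1.png',a)
E
```

```text
{'joints': [0.181, 0.926, 1.15, -1.013, 1.495, 0.546], 'eef_pos': [639.609, 30.563, 119.763], 'grip_width': 0.324}
[[ 0.023  0.999 -0.033]
 [ 0.498 -0.04  -0.866]
 [-0.867  0.003 -0.499]]
```

View pics/s1.png

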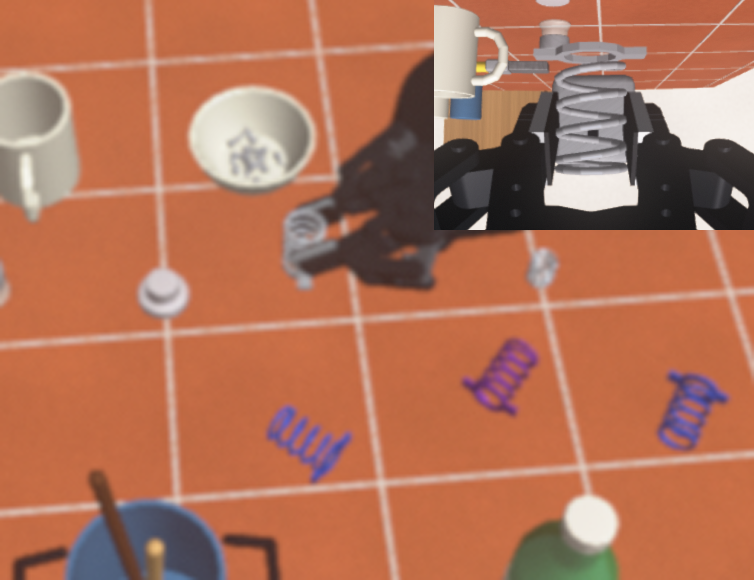

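The spring hangs upright with its washer down: plain end at (300,225) and ears at (300,265) in the scene crop. I'll lower it.

Call:
drive_tool(
  commands="0 0 -0.25 0 0 0 20;0 0 -0.25 0 0 0 20;0 0 -0.2 0 0 0 20;0 0 -0.08 0 0 0 20;0 0 0 0 0 0 20;0 0 0 0 0 0 20",
)

```text
time_s: 9.13
eef_pos: [640.2, 29.3, 44.5]
ee_rot: [0.349, 0.626, 0.597, -0.359]
force: [-0.0, -0.3, 0.5]
grip_width: 0.321
grip_force: 59.1
```

Call:
drive_tool(
  commands="0 0 -0.02 0 0 0 20;0 0 -0.02 0 0 0 20;0 0 0 0 0 0 20",
)

```text
time_s: 9.38
eef_pos: [639.9, 29.7, 39.6]
ee_rot: [0.349, 0.626, 0.598, -0.359]
force: [-0.1, 0.1, 0.4]
grip_width: 0.32
grip_force: 59.1
```

Call:
drive_tool(
  commands="0 0 -0.02 0 0 0 20;0 0 0 0 0 0 20;0 0 0 0 0 0 20",
)

```text
time_s: 9.63
eef_pos: [639.6, 29.7, 37.1]
ee_rot: [0.349, 0.625, 0.598, -0.36]
force: [0.1, 0.3, -0.7]
grip_width: 0.325
grip_force: 59.1
```

Call:
drive_tool(
  commands="0 0 -0.015 0 0 0 20;0 0 0 0 0 0 20;0 0 0 0 0 0 20",
)

```text
time_s: 9.88
eef_pos: [639.6, 29.7, 35.4]
ee_rot: [0.349, 0.625, 0.598, -0.36]
force: [0.4, -0.9, -0.2]
grip_width: 0.322
grip_force: 59.1
```

Call:
drive_tool(
  commands="0 0 -0.015 0 0 0 20;0 0 0 0 0 0 20;0 0 0 0 0 0 20",
)

```text
time_s: 10.13
eef_pos: [639.6, 29.7, 33.9]
ee_rot: [0.349, 0.625, 0.598, -0.36]
force: [-0.5, -0.7, -1.3]
grip_width: 0.322
grip_force: 59.1
```

Call:
drive_tool(
  commands="0 0 -0.01 0 0 0 20;0 0 0 0 0 0 20;0 0 0 0 0 0 20",
)

```text
time_s: 10.38
eef_pos: [639.7, 29.7, 33.5]
ee_rot: [0.349, 0.625, 0.598, -0.36]
force: [-1.3, 0.6, 3.6]
grip_width: 0.317
grip_force: 59.2
```

Call:
drive_tool(
  commands="0 0 0 0 0 0 36;0 0 0 0 0 0 42;0 0 0 0 0 0 55;0 0 0 0 0 0 65;0 0 0 0 0 0 65;0 0.05 0.03 0 0 0 65;0.01 0.17 0.1 0 0 0 65;0.01 0.26 0.15 0 0 0 65;0.01 0.26 0.15 0 0 0 65;0 0 0.2 0 0 0 65;0 0 0 0 0 0 65",
)

```text
time_s: 11.3
eef_pos: [643.8, 105.7, 100.1]
ee_rot: [0.351, 0.626, 0.598, -0.357]
force: [0.5, 0.2, 0.0]
grip_width: 0.649
grip_force: 0.0
```

```bash
python3 - <<'E'
from h import *
s=sense();print(np.round(s['eef_pos'],1),np.round(s['joints'],2))
w=capture('wrist');p=capture('top');q=capture('scene')
for c in (p,q):print([(np.round(b['position'],1).tolist(),round(b['confidence'],2),np.round(at_z(c,b['position'],25),1)[:2].tolist()) for b in boxes_of(c,'spring_center')[:5]])
cv2.imwrite('pics/m.png',np.hstack([cv2.resize(w['pixels'],(400,300)),cv2.resize(q['pixels'][200:320,280:440],(400,300),interpolation=cv2.INTER_CUBIC)]))
E
```

```text
[643.8 105.7 100.1] [ 0.29  1.02  1.01 -0.97  1.59  0.57]
[([299.5, 185.5], 0.61, [744.7, 16.7]), ([186.4, 177.1], 0.53, [766.4, 297.5])]
[([340.8, 313.0], 0.69, [757.8, 6.9]), ([340.4, 266.6], 0.63, [644.5, 17.4]), ([417.0, 286.0], 0.6, [707.8, 178.8]), ([473.9, 302.3], 0.52, [757.3, 292.5])]
```

View pics/m.png

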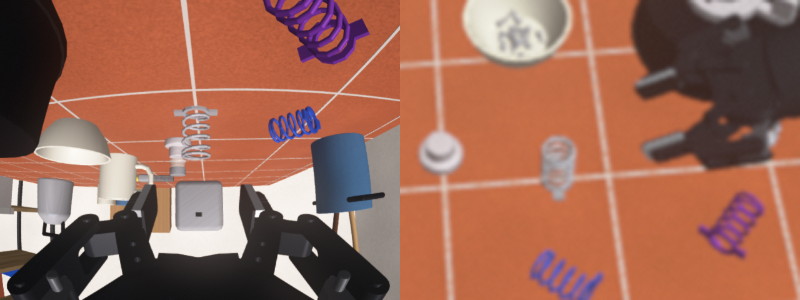

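The spring stands upright and free at about (641,21). Next I'll bring the tool vertical above it and look at the spring and the collar.

Call:
drive_tool(
  commands="0 0 0.2 0.148 -0.006 0 65;0 0 0.2 0.148 -0.006 0 65;0 -0.05 0.1 0.148 -0.006 0 65;0 -0.1 0.1 0.148 -0.006 0 65;0 -0.14 0 0.148 -0.006 0 65;0 -0.14 0 0.148 -0.006 0 65;0 -0.14 0 0.148 -0.006 0 65;-0.01 -0.14 0 0.148 -0.006 0 65;-0.02 -0.14 0 0.148 -0.006 0 65;0 0 0 0 0 0 65;0 0 0 0 0 0 65",
)

```text
time_s: 12.47
eef_pos: [639.3, 16.4, 155.3]
ee_rot: [0.002, 0.725, 0.689, -0.001]
force: [-0.5, 0.9, -0.1]
grip_width: 0.652
grip_force: 0.0
```

```bash
python3 - <<'E'
from h import *
s,p=look('wrist');print({k:np.round(v,3).tolist() for k,v in s.items() if k in('time_s','joints','eef_pos')});print(q2R(s['ee_rot']).round(3))
cv2.imwrite('pics/w4.png',p['pixels'])
for n,z in [('spring_center',25),('seat',70),('collar_center',82),('collar_fin',94)]:
    print(n,[(np.round(b['position']).tolist(),round(b['confidence'],2),np.round(at_z(p,b['position'],z,s),1)[:2].tolist()) for b in boxes_of(p,n)[:4]])
print(proj(p,[640,21,50],s),proj(p,[640,21,0],s))
E
```

```text
{'time_s': 12.467, 'joints': [-0.156, 0.641, 1.243, -0.004, 1.257, -0.104], 'eef_pos': [639.26, 16.392, 155.295]}
[[ 0.051  0.999  0.001]
 [ 0.999 -0.051 -0.004]
 [-0.004  0.001 -1.   ]]
spring_center [([456.0, 223.0], 0.87, [741.7, 25.4]), ([404.0, 24.0], 0.79, [706.9, 170.0]), ([315.0, 238.0], 0.62, [637.6, 18.4])]
seat [([106.0, 57.0], 0.75, [513.7, 155.2])]
collar_center [([82.0, 35.0], 0.93, [503.4, 170.5])]
collar_fin [([83.0, 34.0], 0.8, [511.8, 166.1])]
[318.8267041  244.46802802] [318.47537403 226.41033941]
```

View pics/w4.png

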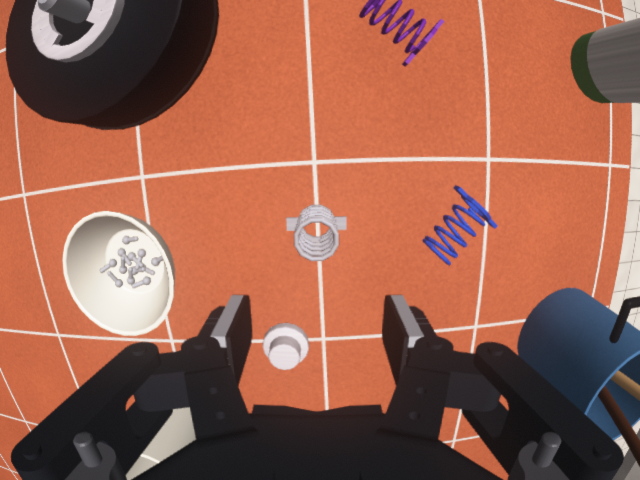

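The spring's ears are at (289..347,224) and its top ring at about (318,240), so it stands near (640,23). I'll take it from above.

Call:
drive_tool(
  commands="0.01 0.065 0 0 0 0 65;0 0 -0.3 0 0 0 65;0 0 -0.3 0 0 0 65;0 0 -0.3 0 0 0 65;0 0 -0.2 0 0 0 65;0 0 -0.1 0 0 0 65;0 0 0 0 0 0 65;0 0 0 0 0 0 65",
)

```text
time_s: 13.38
eef_pos: [641.1, 25.7, 36.7]
ee_rot: [0.002, 0.723, 0.691, -0.0]
force: [-0.2, 0.2, 0.1]
grip_width: 0.649
grip_force: 0.0
```

```bash
python3 - <<'E'
from h import *
s,p=look('wrist');print({k:np.round(v,3).tolist() for k,v in s.items() if k in('time_s','eef_pos','force')});print(q2R(s['ee_rot']).round(3)[:,2])
cv2.imwrite('pics/w5.png',p['pixels'][100:420,120:520])
x,y=s['eef_pos'][:2]
for dy in(-3,0,3):print(dy,proj(p,[x,y+dy,50],s),proj(p,[x,y+dy-13.4,50],s),proj(p,[x+23,y+dy,3],s),proj(p,[x-23,y+dy,3],s))
E
```

```text
{'time_s': 13.383, 'eef_pos': [641.071, 25.67, 36.704], 'force': [-0.21, 0.193, 0.149]}
[ 0.003 -0.004 -1.   ]
-3 [319.56321907 358.16042568] [321.05304669 387.19771707] [367.22856031 300.30066716] [270.17482256 304.41927993]
0 [319.20791734 351.20060107] [320.73312587 380.98222407] [367.26085638 294.53133434] [269.59135303 298.69269967]
3 [318.84456554 344.06916978] [320.40541393 374.60409391] [367.28529138 288.68086594] [269.00820355 292.88527889]
```

View pics/w5.png

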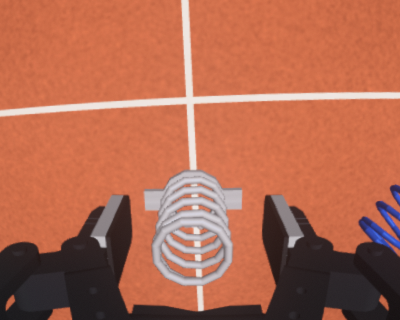

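Call:
drive_tool(
  commands="-0.025 -0.01 0 0 0 0 65;0 0 0 0 0 0 50;0 0 0 0 0 0 20;0 0 0 0 0 0 20;0 0 0 0 0 0 20;0 0 0 0 0 0 20;0 0 0 0 0 0 20;0 0 0.15 0 0 0 20;0 0 0.3 0 0 0 20;0 0 0.3 0 0 0 20;0 0 0.3 0 0 0 20;0 0 0.3 0 0 0 20;0 0 0.1 0 0 0 20;0 0 0 0 0 0 20",
)

```text
time_s: 14.6
eef_pos: [639.1, 24.0, 183.8]
ee_rot: [0.004, 0.723, 0.69, 0.001]
force: [1.3, -0.6, -0.0]
grip_width: 0.33
grip_force: 59.2
```

Call:
drive_tool(
  commands="-0.13 0.15 0 0 0 -0.15 20;-0.13 0.15 0 0 0 -0.15 20;-0.13 0.15 0 0 0 -0.15 20;-0.13 0.15 0 0 0 -0.15 20;-0.13 0.15 0 0 0 -0.15 20;-0.13 0.15 0 0 0 -0.15 20;-0.13 0.15 0 0 0 -0.15 20;-0.13 0.15 0 0 0 -0.15 20;-0.13 0.15 0 0 0 -0.15 20;-0.13 0.15 0 0 0 -0.15 20;-0.13 0.15 0 0 0 -0.15 20;0 0 0 0 0 0 20;0 0 0 0 0 0 20",
)

```text
time_s: 15.68
eef_pos: [494.3, 189.5, 179.6]
ee_rot: [0.001, 0.993, 0.116, -0.003]
force: [0.1, -0.1, 0.2]
grip_width: 0.325
grip_force: 59.3
```

```bash
python3 - <<'E'
from h import *
s,p=look('wrist');print({k:np.round(v,3).tolist() for k,v in s.items() if k in('time_s','joints','eef_pos','force','grip_width','ee_rot')});print(q2R(s['ee_rot']).round(3))
cv2.imwrite('pics/w6.png',p['pixels'])
for n,z in [('spring_center',s['eef_pos'][2]-12),('seat',70),('collar_center',82),('collar_fin',94)]:
    print(n,[(np.round(b['position']).tolist(),round(b['confidence'],2),np.round(at_z(p,b['position'],z,s),1)[:2].tolist()) for b in boxes_of(p,n)[:3]])
t=capture('scene');u=cv2.imread('pics/top0.png')
print('top rod',at_z(capture('top'),(222.3,286.1),109))
E
```

```text
{'time_s': 15.683, 'joints': [0.146, 0.389, 1.579, -0.003, 1.18, 1.486], 'eef_pos': [494.336, 189.479, 179.59], 'ee_rot': [0.001, 0.993, 0.116, -0.003], 'force': [0.142, -0.102, 0.247], 'grip_width': 0.325}
[[ 0.973  0.229 -0.005]
 [ 0.229 -0.973 -0.004]
 [-0.006  0.002 -1.   ]]
spring_center [([317.0, 323.0], 0.76, [490.3, 189.4]), ([383.0, 6.0], 0.68, [619.1, 194.8]), ([570.0, 20.0], 0.56, [647.8, 113.7])]
seat [([309.0, 220.0], 0.62, [510.1, 199.6])]
collar_center [([289.0, 218.0], 0.85, [511.6, 211.9])]
collar_fin [([287.0, 222.0], 0.77, [512.0, 212.2])]
top rod [489.92216123 187.82519339 109.        ]
```

View pics/w6.png

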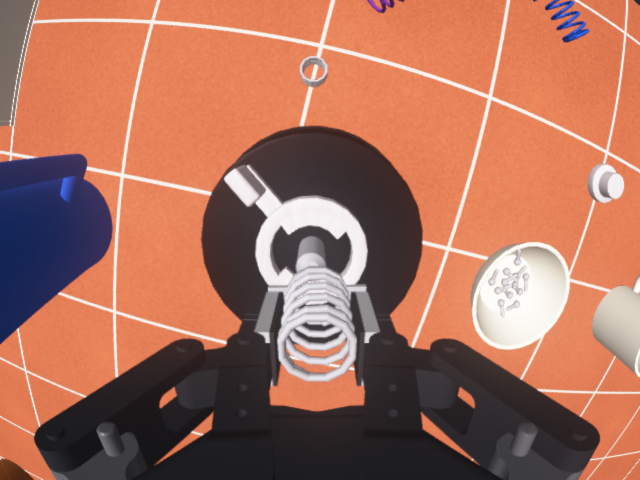

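The rod base is at about (312,240), the collar ring spans columns 256 to 368 with its top at row 196, and the fin top is at (244,186). The lug corners are at (281,238) and (347,236). The held spring's ears are horizontal at row 290, so they already line up with the side gaps.

```bash
python3 - <<'E'
from h import *
from scipy.optimize import least_squares
s=sense();p=capture('wrist');im=p['pixels']
th=np.linspace(0,2*np.pi,361)
def circ(c,r,z):return np.array([proj(p,[c[0]+r*np.cos(t),c[1]+r*np.sin(t),z],s) for t in th])
def res(c):
    o=circ(c,36,82);return [o[:,0].min()-256,o[:,0].max()-368,o[:,1].min()-196]
r=least_squares(res,[490,190]);print('collar',r.x,r.fun)
def res2(c):
    o=circ(c,80,70);return [o[:,0].min()-202,o[:,0].max()-422,o[:,1].min()-130]
r2=least_squares(res2,[490,190]);print('housing',r2.x,r2.fun)
C=r.x
f=at_z(p,(244,186),106,s)[:2]-C;print('fin',np.linalg.norm(f),np.degrees(np.arctan2(f[1],f[0])))
for uv in [(281,238),(347,236)]:
    d=at_z(p,uv,82,s)[:2]-C;print('lugc',np.linalg.norm(d),np.degrees(np.arctan2(d[1],d[0])))
for X in [(C[0],C[1],110),(C[0],C[1],70)]:print(proj(p,X,s))
# bottom ears & top ring of the held spring, expected for axis on TCP
e=np.array(s['eef_pos']);Rm=q2R(s['ee_rot']);b=e-[0,0,36.7]
print('ears',proj(p,b+[0,0,3]+23*Rm[:,1],s),proj(p,b+[0,0,3]-23*Rm[:,1],s),'top',proj(p,b+[0,0,50],s))
tr=np.array([proj(p,b+[14.5*np.cos(t),14.5*np.sin(t),49] ,s) for t in th]);print(tr.min(0),tr.max(0))
E
```

```text
collar [494.09365575 192.49632827] [-0.54964697  0.54634683  0.04682175]
housing [489.82536096 191.90868785] [-6.60153526  6.50788755  1.03355442]
fin 58.63946065351253 51.930004996671244
lugc 21.569894045093555 76.8737446899665
lugc 24.499267715444084 -50.69728254776429
[311.35189486 267.59897927]
[312.10995628 247.04739949]
ears [367.82831385 293.52627161] [269.80870838 293.4786907 ] top [319.70460718 347.55123791]
[278.79714654 309.76458319] [360.50107257 378.42131893]
```

Call:
drive_tool(
  commands="-0.012 0.03 -0.1 0 0 -0.09 20;0 0 -0.15 0 0 0 20;0 0 0 0 0 0 20;0 0 0 0 0 0 20",
)

```text
time_s: 16.42
eef_pos: [493.8, 192.0, 155.8]
ee_rot: [0.001, 0.997, 0.079, -0.002]
force: [0.6, 0.9, 0.9]
grip_width: 0.326
grip_force: 59.2
```

Call:
drive_tool(
  commands="0 0 -0.03 0 0 0 20;0 0 -0.03 0 0 0 20;0 0 -0.03 0 0 0 20;0 0 0 0 0 0 20",
)

```text
time_s: 16.75
eef_pos: [493.8, 192.1, 146.6]
ee_rot: [0.001, 0.997, 0.079, -0.002]
force: [-0.1, 0.1, 0.1]
grip_width: 0.324
grip_force: 59.2
```

Call:
drive_tool(
  commands="0 0 -0.03 0 0 0 20;0 0 -0.03 0 0 0 20;0 0 0 0 0 0 20;0 0 0 0 0 0 20",
)

```text
time_s: 17.08
eef_pos: [493.8, 192.2, 140.8]
ee_rot: [0.001, 0.997, 0.079, -0.002]
force: [-0.2, -0.6, 0.7]
grip_width: 0.329
grip_force: 59.2
```

Call:
drive_tool(
  commands="0 0 -0.03 0 0 0 20;0 0 -0.03 0 0 0 20;0 0 0 0 0 0 20;0 0 0 0 0 0 20",
)

```text
time_s: 17.42
eef_pos: [493.8, 192.1, 134.8]
ee_rot: [0.001, 0.997, 0.079, -0.002]
force: [0.8, -0.0, -0.4]
grip_width: 0.329
grip_force: 59.2
```

Call:
drive_tool(
  commands="0 0 -0.04 0 0 0 20;0 0 -0.04 0 0 0 20;0 0 -0.04 0 0 0 20;0 0 0 0 0 0 20;0 0 0 0 0 0 20",
)

```text
time_s: 17.83
eef_pos: [493.8, 192.1, 122.7]
ee_rot: [0.001, 0.997, 0.079, -0.002]
force: [-0.1, -0.3, 0.4]
grip_width: 0.325
grip_force: 59.2
```

Call:
drive_tool(
  commands="0 0 -0.03 0 0 0 20;0 0 -0.03 0 0 0 20;0 0 0 0 0 0 20;0 0 0 0 0 0 20",
)

```text
time_s: 18.17
eef_pos: [493.9, 192.2, 116.8]
ee_rot: [0.001, 0.997, 0.079, -0.002]
force: [-0.6, 0.3, 0.2]
grip_width: 0.328
grip_force: 59.2
```

Washer bottom is at about 80, with the ears entering the gaps and no resistance.

Call:
drive_tool(
  commands="0 0 -0.03 0 0 0 20;0 0 -0.03 0 0 0 20;0 0 0 0 0 0 20;0 0 0 0 0 0 20",
)

```text
time_s: 18.5
eef_pos: [493.8, 192.2, 110.8]
ee_rot: [0.001, 0.997, 0.079, -0.002]
force: [0.0, -0.6, -0.3]
grip_width: 0.325
grip_force: 59.2
```

Call:
drive_tool(
  commands="0 0 -0.02 0 0 0 20;0 0 -0.015 0 0 0 20;0 0 0 0 0 0 20;0 0 0 0 0 0 20",
)

```text
time_s: 18.83
eef_pos: [493.9, 192.2, 107.5]
ee_rot: [0.001, 0.997, 0.079, -0.002]
force: [-0.5, 0.8, -0.2]
grip_width: 0.319
grip_force: 59.3
```

Call:
drive_tool(
  commands="0 0 -0.01 0 0 0 20;0 0 0 0 0 0 20;0 0 0 0 0 0 20",
)

```text
time_s: 19.08
eef_pos: [494.0, 192.2, 107.1]
ee_rot: [0.001, 0.997, 0.079, -0.001]
force: [-2.3, -0.9, 5.5]
grip_width: 0.328
grip_force: 59.9
```

Call:
drive_tool(
  commands="0 0 -0.01 0 0 0 20;0 0 0 0 0 0 20;0 0 0 0 0 0 20",
)

```text
time_s: 19.33
eef_pos: [494.1, 192.2, 107.0]
ee_rot: [0.001, 0.997, 0.079, -0.001]
force: [-6.5, -1.4, 14.7]
grip_width: 0.326
grip_force: 61.0
```

The washer made contact at the expected depth. I'll release it and then check the spring's height by touching its top with the closed tips.

Call:
drive_tool(
  commands="0 0 0.01 0 0 0 30;0 0 0.01 0 0 0 40;0 0 0 0 0 0 60;0 0 0 0 0 0 60;0 0 0.1 0 0 0 60;0 0 0.25 0 0 0 60;0 0 0.2 0 0 0 60;0 0 0 0 0 0 0;0 0 0 0 0 0 0;0 0 0 0 0 0 0;0 0 0 0 0 0 0;0 0 0 0 0 0 0;0 0 0 0 0 0 0;0 0 0 0 0 0 0",
  force=40,
)

```text
time_s: 20.5
eef_pos: [493.8, 192.2, 162.1]
ee_rot: [0.001, 0.997, 0.079, -0.002]
force: [0.9, -0.6, -0.5]
grip_width: 0.0
grip_force: 0.0
```

```bash
python3 - <<'E'
from h import *
s,p=look('wrist');t=capture('top');q=capture('scene')
for c,ss in((p,s),(t,None),(q,None)):
  for n,z in [('spring_center',95),('collar_fin',94)]:
    print(n,[(np.round(b['position']).tolist(),round(b['confidence'],2),np.round(at_z(c,b['position'],z,ss),1)[:2].tolist()) for b in boxes_of(c,n)[:6]])
E
```

```text
spring_center [([314.0, 262.0], 0.57, [497.2, 195.0]), ([573.0, 8.0], 0.56, [682.3, 63.1])]
collar_fin [([288.0, 226.0], 0.98, [514.9, 211.8])]
spring_center [([297.0, 183.0], 0.61, [731.7, 22.1]), ([236.0, 201.0], 0.61, [688.6, 163.5]), ([182.0, 186.0], 0.49, [724.7, 290.4])]
collar_fin []
spring_center [([345.0, 313.0], 0.77, [791.1, 10.7]), ([413.0, 196.0], 0.57, [515.1, 194.8]), ([413.0, 293.0], 0.53, [760.5, 150.3]), ([234.0, 257.0], 0.48, [643.7, -207.0]), ([504.0, 161.0], 0.39, [424.9, 434.5])]
collar_fin [([413.0, 199.0], 0.92, [522.8, 194.7])]
```

Call:
drive_tool(
  commands="0 0 -0.12 0 0 0 0;0 0 -0.09 0 0 0 0;0 0 0 0 0 0 0;0 0 0 0 0 0 0",
)

```text
time_s: 21.28
eef_pos: [493.7, 192.1, 141.1]
ee_rot: [0.001, 0.997, 0.079, -0.002]
force: [0.6, 0.0, -0.2]
grip_width: 0.007
grip_force: 0.0
```

Call:
drive_tool(
  commands="0 0 -0.02 0 0 0 0;0 0 -0.015 0 0 0 0;0 0 0 0 0 0 0;0 0 0 0 0 0 0",
)

```text
time_s: 21.62
eef_pos: [494.0, 192.2, 138.1]
ee_rot: [0.001, 0.997, 0.079, -0.002]
force: [0.7, -0.6, -0.1]
grip_width: -0.0
grip_force: 0.0
```

Call:
drive_tool(
  commands="0 0 -0.01 0 0 0 0;0 0 0 0 0 0 0;0 0 0 0 0 0 0",
)

```text
time_s: 21.87
eef_pos: [494.0, 192.2, 137.0]
ee_rot: [0.001, 0.997, 0.079, -0.002]
force: [0.8, -0.3, 0.2]
grip_width: 0.001
grip_force: 0.0
```

The tips meet nothing at TCP 137, so the spring's top is at or below 120 and the washer is fully down. Now the fin.

Call:
drive_tool(
  commands="0 0 0.2 0 0 0 0;0 0 0.1 0 0 0 50;0.07 0.09 0 0 0 0.136 50;0.07 0.09 0 0 0 0.136 50;0.07 0.09 0 0 0 0.136 50;0.07 0.09 0 0 0 0.136 50;0.06 0.09 0 0 0 0.136 50;0.02 0.02 0 0 0 0.136 50;0 0 0 0 0 0.136 50;0 0 0 0 0 0 50;0 0 0 0 0 0 50",
)

```text
time_s: 22.78
eef_pos: [530.0, 239.2, 167.2]
ee_rot: [0.002, 0.9, 0.436, -0.001]
force: [-0.4, -0.7, -0.2]
grip_width: 0.498
grip_force: 0.0
```

```bash
python3 - <<'E'
from h import *
s,p=look('wrist');print(np.round(s['eef_pos'],1),np.round(s['joints'],2),q2R(s['ee_rot']).round(3)[:,1])
f=[494.1+59*np.cos(.906),192.5+59*np.sin(.906)]
print('expected fin top/centre/tcp',proj(p,f+[106],s),proj(p,f+[94],s))
# aluminium fin: bright low-saturation pixels near
u,v=proj(p,f+[106],s).astype(int);h=cv2.cvtColor(p['pixels'],cv2.COLOR_BGR2HSV);m=((h[...,1]<60)&(h[...,2]>110)).astype(np.uint8)
for r in range(v-40,v+60,8):print(r,''.join('#' if m[r,c] else '.' for c in range(u-70,u+70,2)))
print(u-70,[(np.round(b['position']),b['confidence']) for b in boxes_of(p,'collar_fin')[:2]])
E
```

```text
[530.  239.2 167.2] [ 0.22  0.51  1.43 -0.    1.2   0.89] [ 0.785 -0.62   0.003]
expected fin top/centre/tcp [319.83610747 274.39873625] [319.63977226 266.86046034]
234 ......................................................................
242 ............................##########................................
250 ...........................###########................................
258 ............................##########................................
266 ............................##########................................
274 ............................###########...............................
282 ............................###########...............................
290 ............................############..............................
298 #####..............###############################..............######
306 ####..........########################################...........#####
314 ##.........###############.....###########################.........###
322 #........##################################################.........##
330 .........#######.......####################################..........#
249 [(array([315., 317.]), 0.57)]
```

The fin is centred under the open fingers, at columns 305 to 327. I'll descend and grip it.

Call:
drive_tool(
  commands="0 0 -0.25 0 0 0 50;0 0 -0.25 0 0 0 50;0 0 -0.13 0 0 0 50;0 0 -0.05 0 0 0 50;0 0 0 0 0 0 50;0 0 0 0 0 0 50",
)

```text
time_s: 23.38
eef_pos: [530.4, 239.2, 99.9]
ee_rot: [0.002, 0.899, 0.437, -0.0]
force: [0.1, -0.2, 0.4]
grip_width: 0.502
grip_force: 0.0
```

Call:
drive_tool(
  commands="0 0 0 0 0 0 25;0 0 0 0 0 0 0;0 0 0 0 0 0 0;0 0 0 0 0 0 0;0 0 0 0 0 0 0;0 0 0 0 0 0 0;0 0 0 0 0 0 0",
  force=30,
)

```text
time_s: 23.97
eef_pos: [530.2, 239.4, 99.9]
ee_rot: [0.002, 0.899, 0.437, -0.0]
force: [-1.6, 1.7, 6.3]
grip_width: 0.105
grip_force: 33.1
```

Call:
drive_tool(
  commands="0.0465 -0.0406 0.01 0 0 -0.1333 0;0.042 -0.0452 0 0 0 -0.1333 0;0.0371 -0.0494 0 0 0 -0.1333 0;0 0 0 0 0 0 0;0 0 0 0 0 0 0",
)

```text
time_s: 24.38
eef_pos: [542.7, 225.9, 100.0]
ee_rot: [0.001, 0.956, 0.293, -0.001]
force: [2.3, 1.9, -1.0]
grip_width: 0.111
grip_force: 32.1
```

Turning smoothly; continue.

Call:
drive_tool(
  commands="0.0317 -0.053 0 0 0 -0.1333 0;0.026 -0.056 0 0 0 -0.1333 0;0.02 -0.0584 0 0 0 -0.1333 0;0.0138 -0.0602 0 0 0 -0.1333 0;0.0074 -0.0613 0 0 0 -0.1333 0;0.001 -0.0618 0 0 0 -0.1333 0;0 0 0 0 0 0 0;0 0 0 0 0 0 0",
)

```text
time_s: 25.05
eef_pos: [552.7, 190.7, 100.1]
ee_rot: [0.001, 1.0, -0.016, -0.001]
force: [3.5, -0.3, -2.1]
grip_width: 0.11
grip_force: 31.9
```

Call:
drive_tool(
  commands="-0.0055 -0.0615 0 0 0 -0.1333 0;-0.0119 -0.0606 0 0 0 -0.1333 0;-0.0182 -0.059 0 0 0 -0.1333 0;-0.0242 -0.0568 0 0 0 -0.1333 0;0 0 0 0 0 0 0;0 0 0 0 0 0 0",
)

```text
time_s: 25.55
eef_pos: [546.8, 166.8, 100.1]
ee_rot: [0.001, 0.975, -0.223, -0.001]
force: [4.1, -3.8, -3.3]
grip_width: 0.111
grip_force: 31.9
```

```bash
python3 - <<'E'
from h import *
s=sense();print({k:np.round(v,2).tolist() for k,v in s.items()});y=q2R(s['ee_rot'])[:,1];print(np.degrees(np.arctan2(y[1],y[0])))
d=np.array(s['eef_pos'])[:2]-[494.1,192.5];print(np.hypot(*d),np.degrees(np.arctan2(d[1],d[0])))
E
```

```text
{'time_s': 25.55, 'joints': [0.09, 0.57, 1.53, -0.0, 1.05, 2.11], 'dq': [0.0, 0.0, -0.01, -0.0, 0.01, -0.0], 'tau': [2.04, -50.04, -21.06, 0.71, 1.01, 0.28], 'eef_pos': [546.81, 166.76, 100.09], 'ee_rot': [0.0, 0.97, -0.22, -0.0], 'force': [4.12, -3.77, -3.26], 'wrist_torque': [-0.48, -0.72, -0.03], 'grip_force': 31.9, 'grip_width': 0.11}
-115.76123311353088
58.65541051382505 -26.028872997910536
```

Call:
drive_tool(
  commands="-0.03 -0.054 0 0 0 -0.1333 0;-0.026 -0.038 0 0 0 -0.1 0;0 0 0 0 0 0 0;0 0 0 0 0 0 0",
)

```text
time_s: 25.88
eef_pos: [541.4, 157.8, 100.1]
ee_rot: [0.001, 0.95, -0.311, -0.001]
force: [4.2, -2.7, -2.9]
grip_width: 0.106
grip_force: 31.9
```

Call:
drive_tool(
  commands="-0.01 -0.012 0 0 0 -0.033 0;0 0 0 0 0 0 0;0 0 0 0 0 0 0",
)

```text
time_s: 26.13
eef_pos: [541.2, 157.5, 100.2]
ee_rot: [-0.0, 0.947, -0.323, -0.0]
force: [10.5, 2.6, -6.0]
grip_width: 0.111
grip_force: 37.3
```

Call:
drive_tool(
  commands="-0.01 -0.012 0 0 0 -0.033 0;0 0 0 0 0 0 0;0 0 0 0 0 0 0",
)

```text
time_s: 26.38
eef_pos: [541.0, 157.3, 100.3]
ee_rot: [-0.002, 0.942, -0.335, 0.001]
force: [14.0, 8.9, -9.2]
grip_width: 0.107
grip_force: 46.9
```

At the stop: the resisting force is rising, after about 89 degrees of turn. I'll release, retreat and check.

Call:
drive_tool(
  commands="0.005 0.006 0 0 0 0.02 0;0 0 0 0 0 0 25;0 0 0 0 0 0 45;0 0 0 0 0 0 45;0 0 0 0 0 0 45;0 0 0.1 0 0 0 45;0 0 0.3 0 0 0 45;0 0 0.3 0 0 0 45;0 0 0.3 0 0 0 45;0.05 -0.05 0.1 0 0 0 45;-0.1 0 0.1 0 0 0 45;0 0 0 0 0 0 45;0 0 0 0 0 0 45",
)

```text
time_s: 27.47
eef_pos: [534.3, 150.9, 220.7]
ee_rot: [0.0, 0.944, -0.331, -0.002]
force: [0.5, -1.0, 0.1]
grip_width: 0.449
grip_force: 0.0
```

```bash
python3 - <<'E'
from h import *
s,p=look('wrist');e=s['eef_pos'];print(np.round(e,1),np.round(s['force'],1))
C=np.array([494.1,192.5])
h=cv2.cvtColor(p['pixels'],cv2.COLOR_BGR2HSV);m=((h[...,1]<60)&(h[...,2]>110)).astype(np.uint8)
for a in range(-46,-28,2):
    # bright fraction along the fin's top-face outline
    n=[];
    for r in np.linspace(50,68,10):
        for t in np.linspace(-4,4,7):
            x=C+[r*np.cos(np.radians(a))-t*np.sin(np.radians(a)),r*np.sin(np.radians(a))+t*np.cos(np.radians(a))]
            u=proj(p,[*x,106],s).round().astype(int);n.append(m[u[1],u[0]])
    print(a,round(np.mean(n),2))
for n,z in [('spring_center',95),('collar_fin',94)]:
    print(n,[(np.round(b['position']).tolist(),round(b['confidence'],2),np.round(at_z(p,b['position'],z,s),1)[:2].tolist()) for b in boxes_of(p,n)[:2]])
tr=np.array([proj(p,[C[0]+15*np.cos(t),C[1]+15*np.sin(t),120],s) for t in np.linspace(0,6.28,60)]);print('expected spring top',tr.min(0),tr.max(0))
u0,v0=tr.mean(0).astype(int)
for r in range(v0-64,v0+64,8):print(r,''.join('#' if m[r,c] else '.' for c in range(u0-80,u0+80,2)))
print(u0-80)
E
```

```text
[534.3 150.9 220.7] [ 0.5 -1.   0.1]
-46 0.16
-44 0.39
-42 0.6
-40 0.83
-38 1.0
-36 1.0
-34 0.84
-32 0.61
-30 0.39
spring_center [([307.0, 313.0], 0.63, [494.1, 192.3]), ([180.0, 84.0], 0.61, [680.9, 154.9])]
collar_fin [([310.0, 284.0], 0.78, [510.6, 176.2])]
expected spring top [284.32864332 310.01252539] [327.6181797  347.43516276]
264 ...................................#############................................
272 ...........................#############################........................
280 .......................############....#####################....................
288 .....................########........#########################..................
296 .......................####.......##############################................
304 .......................###.......##################..###########................
312 .......................########.###################......#######................
320 ........................###########################...#########.................
328 ........................#####################################...................
336 ..........#####............##############################.....................##
344 .............#.....................###############..............................
352 ................................................................................
360 ................................................................................
368 ....................................................................##..........
376 ..................................................................##....#.......
384 ................#..........................................##...............#...
225
```

```bash
python3 -c "
from rig import *
print(finish_job())"
```

```text
the job is handed in; nothing more can be done
None
```

I stood the spring on its eared end, took it again from above and seated it over the rod. I then turned the collar clockwise to its stop, about 89° as measured, and let go. I handed the job in at about 27.5 s and have not seen the judge's verdict.

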